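# Seal a fragile nougat bar in the sample tin

## Robot

A 6-joint arm with a two-finger parallel gripper is mounted at the origin on the work surface. World frame = base frame: x ahead of the robot, y to its left, z up, the work surface at z = 0. Lengths are in m, angles in degrees, forces in N, time in s.
With the tool pointing down it reaches from about 0.4 to 0.825 m from the base axis. Payload 7 kg.
Tool frame: the origin (TCP) lies between the finger pads; the fingertips stand 19 mm ahead of it and the grasp point (between the pads) is the TCP; z points along the fingers, y is the line along which they close (so a half turn about z gives the same grasp; the last joint's range is limited). The gripper opens to 88 mm and grips with 3 to 60 N. Pads are 19 mm wide; open, the fingers measure 130 mm over their backs; the gripper's body (78 mm by 193 mm) begins 47 mm behind the grasp point.
Start: joints at [84.001, 20.546, 0.682, 0, -70.136, -16.507], TCP at [0.258, 0.624, 0.246] pointing down, gripper open.
Joint ranges: [-176.03, 176.03], [-82.01, 121.73], [-58.28, 71.71], [-173.87, 95.51], [-174.79, -0.11], [-173.66, 173.66]. Speed limits (degrees/s): [136.94, 136.94, 172.46, 180, 180, 180].

## Interface

Orientations are given as [roll, pitch, yaw] about the fixed x, y, z axes, in that order (R = Rz(yaw) Ry(pitch) Rx(roll)).
In Python, from plant import r gives the robot as it stands. The module is installed in compiled form; this text tells all that it offers.
- The arm moves only by the shell command python3 -m pendant 'ROWS' [OPENING] [FORCE]. ROWS is JSON, a list of rows, each a list of 6 numbers: the shift along the tool's x, y, z in mm, then the turn, a rotation vector about the tool's x, y, z in rad. In form: [[tx, ty, tz, wx, wy, wz], ...]. A call has 1 to 20 rows; each row is the pose to reach, as a shift and turn from the pose commanded when the call began, along the tool's axes at that moment; what a row does not reach only later rows make up. A row lasts 1/8 s, in which the tool goes at most 62.5 mm and 10.7 degrees, less where a joint would pass 70% of its speed; a pose out of reach is approached as far as the arm can. A call with a gripper value outside its range is refused whole. OPENING is the finger opening in mm, from 0 to 87.6, set as the call begins (- or left out, the last holds). The fingers move at their own pace and stop on an object; FORCE is the grip in N (left out, the last holds). Time passes only in rows, so rows that repeat a pose let the fingers close. It gives the time, the measured TCP pose, the force, the opening and the grip force at its end, in the units of the state.
- r.get_state(): the state, without advancing time (a new reading comes with each control period).
- r.capture(name): name is "side" or "top" or "wrist"; returns the picture (420x560x3 uint8, red, green, blue); there is no depth.
- r.camera_params(name): a dict with "mtx" (3x3 intrinsics, pixels), "rvec" (rotation vector, rad) and "tvec" (3), from world to camera coordinates, as OpenCV has them; the wrist camera has in their place "mount" (4x4, takes a point from camera to tool coordinates, whose origin is the TCP and whose axes are the flange's). Camera axes: x right, y down, z forward; pixel columns grow to the right and rows downward; lengths in m; the calibration is good to about 2 mm. The wrist camera is an equidistant fisheye: a pixel r from the principal point sees the ray r / f radians off the axis. A picture is of the moment at which its call begins: read the wrist's pose just before it. camera_params takes no time and is no camera call.
- r.close_job(): hands the job in; it is judged then, once.
The state is a dict: "time_s": time; "joints": joint angles; "qd": joint speeds; "joint_torque": joint torques, N m; "tcp_pos": TCP position; "eef_rot": TCP orientation; "contact_force": force on the tool from outside, world axes, zero at the start; "moment": the same for the moment, N m; "gripper_width": finger opening in m; "gripper_force": force on a finger pad.
Only numpy, scipy, OpenCV 4.12 (cv2) and the standard library are available. Lean on these libraries where they do the work, as an engineer would, in place of code of your own. Each camera call takes 0.05 s, during which the arm holds its last target. There are 200 camera calls.

## Task

Put the long nougat bar from the sloping rack into the white sample tin: it is fragile, so grip it lightly (no more than 30 N on the gripper) and lay it lengthwise flat on the tin's floor rather than dropping it. Then swing the hinged lid fully down and screw its cap clockwise all the way to its stop. Leave the two short sweets on the rack where they are.

Things in the scene. Friction and masses are not known exactly. Their poses are not given: they have to be found in the camera images.
- rack: Fixed aluminium rack, 270 mm wide (its y), open front to its -x; origin on the table below the slope's lower edge. A sheet rises from 50 mm height at x = 0 towards +x at 0.58 rad (33 degrees), 140 mm long; the lip at its lower edge stands 10 mm proud. Three sweets lie on it 60 to 100 mm apart along y, in any order, lower ends against the lip.
- tier_edge (a point): Middle of the lower front edge of the rack's flat upper tier, which overhangs the sheet: 35 mm behind (rack +x of) the rack's origin, 230 mm high, over the rack's full width and 126 mm back. It carries gift boxes up to 290 mm height. It leaves no room for a gripper pointing straight down at a sweet: come tilted, square to the sheet.
- bar: The long pale green nougat bar, 66 x 24 x 26 mm (x, y, z), 30 to 60 g, loose; the only long one of three sweets. Origin: middle of the lower end's bottom edge, so its centre is at (33, 0, 13) mm. x runs along its length up the slope, y across its 24 mm width (level), z square to the sheet. It breaks if gripped with more than 30 N.
- block: Short nougat block 32 x 24 x 26 mm on the rack, to be left alone. Origin and axes as for the bar.
- puck: Short round nougat 32 mm across, 26 mm thick, lying flat on the rack, to be left alone. Origin at its lowest underside point against the lip; x up the slope, z square to the sheet.
- tin: White round sample tin, fixed, origin at the centre of its underside. Outer radius 62 mm, wall 3 mm, inner radius 59 mm, rim 55 mm high. Its +x points to the lid's hinge.
- tin_floor (a point): Centre of the tin's inner floor, 4 mm above the table; the axes are the tin's.
- lid_hinge (a point): On the hinge line of the lid, 69 mm from the tin's axis on its +x side, 55 mm high. The hinge line is parallel to the tin's y. Turns with the lid.
- lid (a joint): Lid angle in rad: 0 = shut, flat on the rim; 1.57 = upright; starts at 1.6 to 1.85, leaning a little away from the tin; range 0 to 2.1. A stiff hinge: it stays where left, and 1 to 2 N at the far edge moves it. To close it, push on the outer face of the cap's disc near the edge farthest from the hinge (100 to 130 mm from it).
- cap (a joint): Turn of the screw cap relative to the lid in rad: starts at 0 to 0.3, grows clockwise as seen from above with the lid shut, stop at 1.2 = screwed tight. Turning takes about 0.12 N m.
- cap_ridge (a point): Top middle of the cap's grip ridge: 60 mm long (point y), 16 mm thick (point x), 24 mm above the cap's white disc (radius 63 mm, centre 69 mm from the hinge); z points away from the disc. With the lid shut the disc's face is 68 mm and the ridge top 92 mm high. The ridge turns with the cap and is parallel to the hinge line at joint value 0.

How it is judged (in metres and radians):
On the way, in this order (a step that is already met when the one before it is completed fails the run):
1. the bar lies flat on the tin's floor, released and at rest (horizontal distance between bar and tin_floor below 0.06 m and z of bar in the frame of tin_floor between -0.006 and 0.03 m and angle between bar's own x axis and vertical between 1.42 and 1.72 rad and contact force between the fingers and bar below 0.1 N and linear speed of bar below 0.02 m/s), for 0.2 s.
2. the lid is fully down (value of joint lid below 0.06 rad), for 0.2 s.
3. the cap is screwed to its stop (value of joint lid below 0.06 rad and value of joint cap above 1.1 rad), for 0.2 s.
At the end, for the whole second after the job is handed in: The bar lies lengthwise flat (within 0.15 rad) inside the tin on its floor, at rest; the lid is within 0.06 rad of shut; the cap is turned to at least 1.1 of its 1.2 rad; the two short sweets are within 15 mm of where they were (all of step 3 and horizontal distance between bar and tin_floor below 0.06 m and z of bar in the frame of tin_floor between -0.006 and 0.03 m and angle between bar's own x axis and vertical between 1.42 and 1.72 rad and linear speed of bar below 0.02 m/s and distance of each of block, puck from where it was at the start of the episode below 0.015 m); the robot touches nothing.
It fails at once if the bar is squeezed: total contact force of the fingers on it above 76 N (both fingers added) (contact force between the fingers and bar above 76 N).
It fails at once if the bar is dropped: it moves faster than 0.4 m/s out of the fingers (a fall of more than about 20 mm) (linear speed of bar above 0.4 m/s and contact force between the fingers and bar below 0.1 N).
It fails at once if one of the two short sweets is moved by more than 15 mm (distance of any of block, puck from where it was at the start of the episode above 0.015 m).
It also fails if it takes over 64 s, if anything falls off the work surface, if the arm or the gripper's body presses on something with over 40 N, if the wrist force passes 120 N, or if a joint passes its speed limit or range.

## Working session

There is one attempt and no reset: what is moved stays moved. The work goes in short steps, Python scripts to look and compute and a shell command to move; the robot and the scene stay as the last step left them, time stands still between calls to the robot, and variables do not carry over. Pictures are saved under pics/ and viewed, at most 10 in all, crops included, and the job is handed in when it is done.

```bash
mkdir -p pics
python3 - <<'E'
from plant import r
import cv2,numpy as np
s=r.get_state();print(s['tcp_pos'],s['eef_rot'],s['time_s'])
ims=[]
for n in ['side','top','wrist']:
    im=r.capture(n);cv2.imwrite(f'pics/{n}0.png',im[:,:,::-1]);p=r.camera_params(n);print(n,{k:np.round(v,4).tolist() for k,v in p.items()})
E
```

```text
[0.258197   0.62317144 0.24460847] [ 1.79903701e+02 -8.34507638e-03 -2.25098084e+01] 0.0
side {'mtx': [[388.7567, 0.0, 282.144], [0.0, 388.7567, 208.3252], [0.0, 0.0, 1.0]], 'rvec': [0.7222, -2.3735, 1.3824], 'tvec': [0.4587, 0.2647, 0.6528]}
top {'mtx': [[504.7424, 0.0, 283.6183], [0.0, 504.7424, 208.8793], [0.0, 0.0, 1.0]], 'rvec': [2.1535, -2.1172, 0.2465], 'tvec': [0.0147, 0.5242, 1.006]}
wrist {'mtx': [[325.1923, 0.0, 280.4845], [0.0, 325.1923, 213.7644], [0.0, 0.0, 1.0]], 'mount': [[0.0001, -0.9669, -0.2551, 0.0679], [1.0, 0.0001, 0.0003, -0.0004], [-0.0003, -0.2551, 0.9669, -0.1381], [0.0, 0.0, 0.0, 1.0]]}
```

View pics/side0.png

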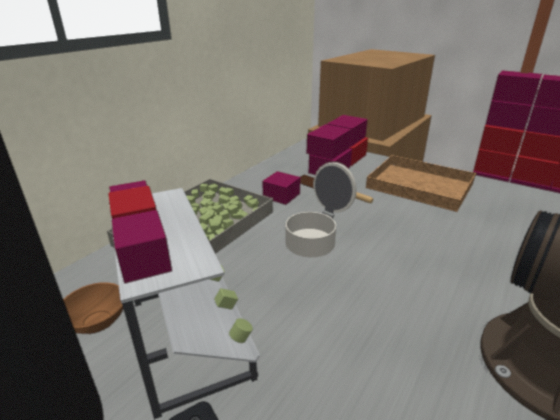

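View pics/top0.png

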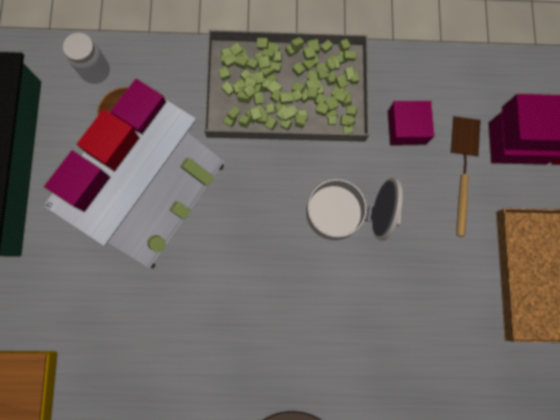

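The top view shows the rack at upper left: the bar is at (197,171), the block at (180,210) and the puck at (157,243). The lip runs from (222,165) to (153,266). The tin is at (337,209), with the open lid to its right at (387,209). I'll take enlarged crops next.

```bash
cat > h.py <<'E'
import numpy as np,cv2
from scipy.spatial.transform import Rotation as Ro
from plant import r
def ray(n,uv):
    p=r.camera_params(n);R=cv2.Rodrigues(np.array(p['rvec'],float))[0];t=np.array(p['tvec'],float).ravel()
    d=np.c_[np.atleast_2d(uv),np.ones(len(np.atleast_2d(uv)))]@np.linalg.inv(p['mtx']).T@R
    return -R.T@t,d
def plane(n,uv,p0,nn=(0,0,1)):
    c,d=ray(n,uv);nn=np.array(nn,float);p0=np.array(p0 if np.ndim(p0) else [0,0,p0],float)
    return c+d*(((p0-c)@nn)/(d@nn))[:,None]
def wray(uv,pos,rpy):
    p=r.camera_params('wrist');K=p['mtx'];M=np.array(p['mount']);uv=np.atleast_2d(uv).astype(float)
    q=(uv-[K[0][2],K[1][2]])/K[0][0];th=np.linalg.norm(q,axis=1)
    d=np.c_[q*(np.sin(th)/th)[:,None],np.cos(th)]
    R=Ro.from_euler('xyz',rpy,degrees=True).as_matrix()
    return R@M[:3,3]+pos,d@M[:3,:3].T@R.T
E
python3 - <<'E'
from h import *
im=cv2.imread('pics/top0.png')
a=cv2.resize(im[100:280,40:230],None,fx=2.1,fy=3.3*0+2.1,interpolation=cv2.INTER_CUBIC)
b=cv2.resize(im[165:255,295:425],(399,276),interpolation=cv2.INTER_CUBIC)
s=cv2.resize(cv2.imread('pics/side0.png')[150:270,270:380],(330,360),interpolation=cv2.INTER_CUBIC)
o=np.zeros((600,800,3),np.uint8);o[:378,:399]=a;o[:276,400:799]=b;o[:0]=0;o[280:600,400:730]=s[:320]
cv2.imwrite('pics/crop0.png',o)
hsv=cv2.cvtColor(im,cv2.COLOR_BGR2HSV)
m=cv2.inRange(hsv,(28,70,40),(50,255,255));m[:,:]*=1
for c in cv2.findContours(m,0,2)[0]:
    if cv2.contourArea(c)>60:
        (x,y),wh,an=cv2.minAreaRect(c)
        if x<225 and y>140: print((x,y),wh,an,cv2.contourArea(c),cv2.boxPoints(cv2.minAreaRect(c)).round(1).tolist())
print('lip',plane('top',[[222,165],[153,266]],.055),'tier',plane('top',[[193,118],[106,242]],.236))
print('tin',plane('top',[[337,209],[370,213]],.055))
E
```

```text
(156.1000213623047, 243.30001831054688) (16.54690170288086, 13.86362075805664) 26.56505012512207 179.5 [[145.60000610351562, 245.8000030517578], [151.8000030517578, 233.39999389648438], [166.60000610351562, 240.8000030517578], [160.39999389648438, 253.1999969482422]]
(179.7307891845703, 209.65382385253906) (16.91835594177246, 10.816654205322266) 33.6900634765625 159.0 [[169.6999969482422, 209.5], [175.6999969482422, 200.5], [189.8000030517578, 209.8000030517578], [183.8000030517578, 218.8000030517578]]
(196.87998962402344, 171.1599884033203) (32.79999542236328, 11.19999885559082) 36.869895935058594 327.5 [[180.39999389648438, 165.8000030517578], [187.10000610351562, 156.8000030517578], [213.39999389648438, 176.5], [206.60000610351562, 185.5]]
lip [[0.61475472 0.15512143 0.055     ]
 [0.4000315  0.28612361 0.055     ]] tier [[0.6479519  0.19264315 0.236     ]
 [0.42472318 0.3269267  0.236     ]]
tin [[ 0.52511939 -0.08806667  0.055     ]
 [ 0.51801353 -0.15745805  0.055     ]]
```

View pics/crop0.png

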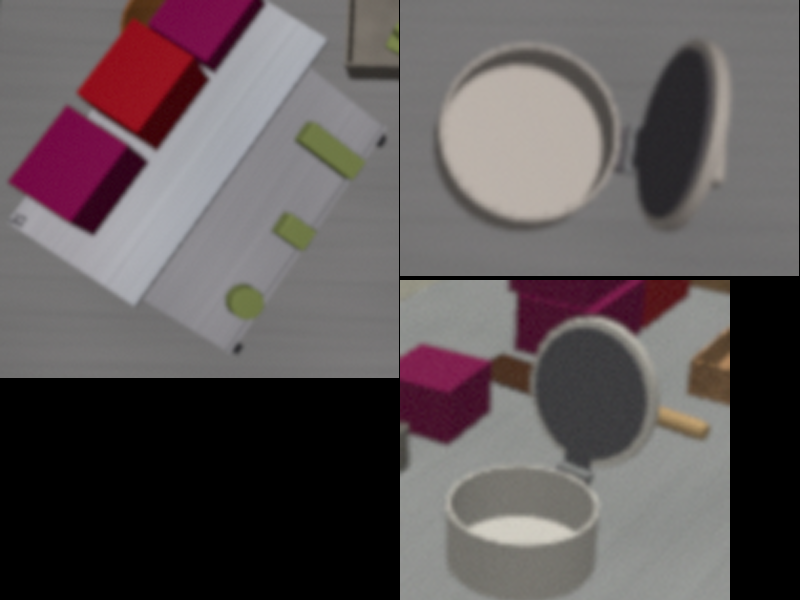

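The crops confirm the bar is nearest the rack's +x world end, with its long side up the slope. The hinge is at top-view pixel (370,213). The lid leans away from the tin, and the ridge lies behind it. Next I'll work out the hover pose.

```bash
cat >> h.py <<'E'
YAW=np.radians(58.9)
u=np.array([np.cos(YAW),np.sin(YAW),0]);v=np.array([-u[1],u[0],0]);Z=np.array([0,0,1.])
ex=np.cos(.58)*u+np.sin(.58)*Z;nn=np.cos(.58)*Z-np.sin(.58)*u
RG=np.c_[np.cross(v,nn)*0-ex,v*0+np.cross(-nn,-ex),-nn]   # tool x down the slope, z into the sheet
def down(yaw): return Ro.from_euler('xyz',[180,0,yaw],degrees=True).as_matrix()
def row(pos,R):
    s=r.get_state();R0=Ro.from_euler('xyz',s['eef_rot'],degrees=True).as_matrix()
    print('row',np.round(R0.T@(np.array(pos)-s['tcp_pos'])*1000,1).tolist(),np.round(Ro.from_matrix(R0.T@R).as_rotvec(),3).tolist())
E
python3 - <<'E'
from h import *
for O in ([.518,.230,.05],[.507,.221,.05]):
    O=np.array(O)
    P=plane('top',[[180.4,165.8],[187.1,156.8],[213.4,176.5],[206.6,185.5],[196.9,171.2],[179.7,209.7],[156.1,243.3]],O+.026*nn,nn)
    print(np.round(np.c_[(P-O)@ex,(P-O)@v,P],3))
    e=P[0]-P[3];print('bar dir yaw',np.degrees(np.arctan2(e[1],e[0])))
print(np.linalg.det(RG))
A=P[4]-.005*nn+.12*nn; print(A)
row([.27,.38,.36],down(-60)); row(A,RG)
E
```

```text
[[ 0.068 -0.065  0.596  0.233  0.109]
 [ 0.067 -0.088  0.615  0.22   0.108]
 [-0.002 -0.088  0.585  0.17   0.07 ]
 [-0.001 -0.065  0.566  0.184  0.071]
 [ 0.033 -0.076  0.59   0.202  0.09 ]
 [ 0.017  0.007  0.512  0.234  0.081]
 [ 0.019  0.089  0.443  0.277  0.082]]
bar dir yaw 58.50490634874653
[[ 0.081 -0.069  0.594  0.231  0.116]
 [ 0.08  -0.091  0.613  0.219  0.116]
 [ 0.012 -0.092  0.583  0.17   0.078]
 [ 0.013 -0.068  0.564  0.183  0.079]
 [ 0.047 -0.08   0.588  0.201  0.097]
 [ 0.031  0.003  0.51   0.233  0.089]
 [ 0.032  0.084  0.442  0.275  0.09 ]]
bar dir yaw 58.50490634874653
1.0000000000000002
[0.55589953 0.14711834 0.19366785]
row [104.0, 220.4, -114.9] [0.001, -0.001, 0.654]
row [457.2, 325.8, 51.6] [0.498, -0.429, 1.667]
```

```bash
python3 -m pendant '[[52,110,-58,0,0,0.3],[104,220,-115,0,0,0.65],[104,220,-115,0,0,0.65],[104,220,-115,0,0,0.65],[104,220,-115,0,0,0.65],[104,220,-115,0,0,0.65]]' 50 25
python3 - <<'E'
from h import *
row(np.array([.590,.202,.09])+.115*nn,RG)
E
```

```text
time_s: 0.9
tcp_pos: [0.2704, 0.3799, 0.3616]
eef_rot: [-179.9, 0.1, -59.8]
contact_force: [-0.2, 1.1, -0.4]
gripper_width: 0.0502
gripper_force: 0.0
row [345.3, -130.9, 174.9] [0.31, -0.52, 1.039]
```

```bash
python3 -m pendant '[[60,0,10,0.06,-0.1,0.15],[120,0,20,0.12,-0.2,0.3],[180,0,30,0.18,-0.3,0.5],[220,-20,50,0.25,-0.4,0.7],[260,-60,90,0.31,-0.52,0.85],[300,-95,130,0.31,-0.52,1.04],[345,-131,175,0.31,-0.52,1.04],[345,-131,175,0.31,-0.52,1.04],[345,-131,175,0.31,-0.52,1.04],[345,-131,175,0.31,-0.52,1.04]]'
python3 - <<'E'
from h import *
s=r.get_state();im=r.capture('wrist')[:,:,::-1];cv2.imwrite('pics/w1.png',im)
P=np.array(s['tcp_pos']);rpy=s['eef_rot']
m=cv2.inRange(cv2.cvtColor(im,cv2.COLOR_BGR2HSV),(28,70,40),(50,255,255))
O=np.array([.518,.230,.05])
for c in cv2.findContours(m,0,2)[0]:
    if cv2.contourArea(c)>300:
        q=cv2.approxPolyDP(c,6,True)[:,0]
        C,d=wray(q,P,rpy);p0=O+.026*nn;X=C+d*(((p0-C)@nn)/(d@nn))[:,None]
        print(np.round(np.c_[q,((X-O)@ex)*1000,((X-O)@v)*1000],1).tolist())
print('tcp s,v,n',(P-O)@ex,(P-O)@v,(P-O)@nn)
row(P,RG)
E
```

```text
time_s: 2.15
tcp_pos: [0.557, 0.1488, 0.1849]
eef_rot: [-180.0, 33.0, -121.1]
contact_force: [0.2, -0.9, 0.9]
gripper_width: 0.0499
gripper_force: 0.0
[[20.0, 195.0, 10.3, -339.0], [22.0, 206.0, 21.8, -338.4], [32.0, 194.0, 9.8, -320.1], [71.0, 234.0, 49.9, -274.6], [105.0, 234.0, 48.9, -233.9], [74.0, 220.0, 36.0, -267.9], [64.0, 205.0, 21.5, -277.8], [48.0, 207.0, 23.2, -299.6], [31.0, 191.0, 6.8, -321.0]]
tcp s,v,n 0.032614203837894734 -0.07529276515927807 0.13987272442920112
row [0.6, -0.2, 0.6] [-0.001, -0.003, 0.001]
```

View pics/w1.png

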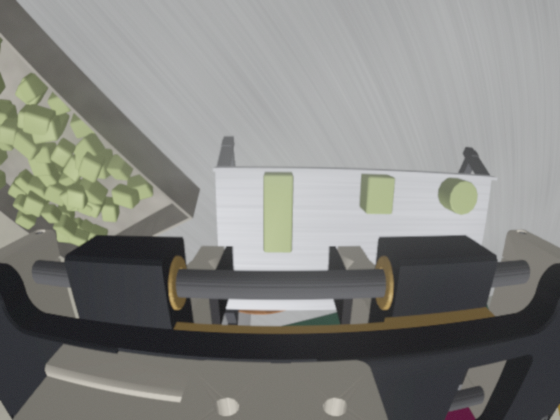

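The wrist view shows the bar at about (264–293, 173–252), centred between the fingers and parallel to the tool's x.

Run:
```python
from h import *
s=r.get_state();P=np.array(s['tcp_pos']);O=np.array([.518,.230,.05])
for h in (.026,):
    q=np.array([[265,173.],[293,173],[293,252],[264,252]])
    C,d=wray(q,P,s['eef_rot']);p0=O+h*nn;X=C+d*(((p0-C)@nn)/(d@nn))[:,None]
    print(np.round(np.c_[(X-O)@ex,(X-O)@v]*1000,1))
    c=X.mean(0);print(c,c-P)
    R0=Ro.from_euler('xyz',s['eef_rot'],degrees=True).as_matrix();print(R0.T@(c-P)*1000)
```

```text
[[ -2.1 -86.7]
 [ -2.2 -64.8]
 [ 63.7 -64.1]
 [ 63.8 -88.3]]
[0.58901494 0.20059469 0.08861954] [ 0.03209959  0.05150591 -0.09707455]
[  2.14744648  -0.78775768 114.46169273]
```

```bash
python3 -m pendant '[[2,-1,30,0,0,0],[2,-1,60,0,0,0],[2,-1,85,0,0,0],[2,-1,100,0,0,0],[2,-1,110,0,0,0],[2,-1,116,0,0,0],[2,-1,116,0,0,0]]' 50 25 && python3 -m pendant '[[0,0,0,0,0,0],[0,0,0,0,0,0],[0,0,0,0,0,0],[0,0,0,0,0,0],[0,0,0,0,0,0]]' 18 22
```

```text
time_s: 3.08
tcp_pos: [0.5901, 0.2007, 0.0875]
eef_rot: [-179.9, 33.1, -121.1]
contact_force: [0.2, -0.3, 0.5]
gripper_width: 0.0502
gripper_force: 0.0
time_s: 3.7
tcp_pos: [0.5902, 0.2006, 0.0876]
eef_rot: [-179.9, 33.1, -121.1]
contact_force: [-1.0, -1.8, 4.4]
gripper_width: 0.0239
gripper_force: 22.0
```

```bash
python3 -m pendant '[[0,0,-15,0,0,0],[0,0,-45,0,0,0],[0,0,-80,0,0,0],[0,0,-115,0,0,0],[20,0,-140,0,0,0],[40,0,-160,0,0,0],[40,0,-160,0,0,0]]'
python3 - <<'E'
from h import *
row([.526,-.078,.20],down(-98))
E
```

```text
time_s: 4.58
tcp_pos: [0.5267, 0.0957, 0.2008]
eef_rot: [-179.8, 33.1, -121.1]
contact_force: [0.6, -0.4, -0.2]
gripper_width: 0.0236
gripper_force: 22.0
row [125.2, -89.5, -80.5] [-0.12, 0.57, -0.393]
```

```bash
python3 -m pendant '[[20,-15,-13,-0.02,0.1,-0.06],[42,-30,-27,-0.04,0.2,-0.13],[63,-45,-40,-0.06,0.3,-0.2],[84,-60,-54,-0.08,0.4,-0.26],[105,-75,-67,-0.1,0.5,-0.33],[125,-89,-80,-0.12,0.57,-0.393],[125,-89,-80,-0.12,0.57,-0.393],[125,-89,-80,-0.12,0.57,-0.393]]'
python3 - <<'E'
from h import *
s=r.get_state();a=r.capture('wrist')[:,:,::-1];b=r.capture('side')[:,:,::-1]
o=np.zeros((420,800,3),np.uint8);o[:,:560]=a;o[:300,560:]=b[90:390,230:470];cv2.imwrite('pics/w2.png',o)
E
```

```text
time_s: 5.58
tcp_pos: [0.5268, -0.0751, 0.1982]
eef_rot: [179.9, 0.1, -98.0]
contact_force: [0.6, 0.5, -0.5]
gripper_width: 0.0236
gripper_force: 22.0
```

View pics/w2.png

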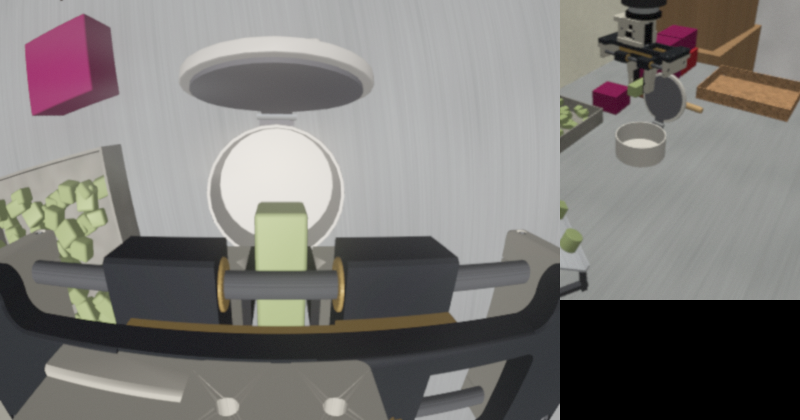

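The bar is held level and aligned. The rim spans columns 208–344 with its far edge at row 126, and the hinge is at (277,117).

Run:
```python
from h import *
s=r.get_state();P=np.array(s['tcp_pos'])
C,d=wray([[277,117],[276,126],[208,190],[344,190],[276,190]],P,s['eef_rot']);X=C+d*((.055-C[2])/d[:,2])[:,None];print(X.round(4))
# circle through the three rim points
(a,b,c)=X[1:4,:2];M=2*np.array([b-a,c-a]);ce=np.linalg.solve(M,[b@b-a@a,c@c-a@a]);print('centre',ce,np.linalg.norm(a-ce),'hinge',X[0,:2]-ce,np.degrees(np.arctan2(*(X[0,:2]-ce)[::-1])))
```

```text
[[ 0.5183 -0.1538  0.055 ]
 [ 0.5203 -0.1462  0.055 ]
 [ 0.5884 -0.0995  0.055 ]
 [ 0.4681 -0.0826  0.055 ]
 [ 0.5281 -0.0907  0.055 ]]
centre [ 0.5289661  -0.08584095] 0.06097048831937408 hinge [-0.01064095 -0.06794824] -98.90044418309596
```

```bash
python3 -m pendant '[[0,0,40,0,0,0],[0,0,85,0,0,0],[0,0,125,0,0,0],[0,0,150,0,0,0],[0,0,160,0,0,0],[0,0,164,0,0,0],[0,0,165,0,0,0],[0,0,165,0,0,0]]'; python3 -m pendant '[[0,0,1,0,0,0],[0,0,2,0,0,0],[0,0,2,0,0,0]]'
```

```text
time_s: 6.68
tcp_pos: [0.5271, -0.0756, 0.0343]
eef_rot: [180.0, 0.0, -97.9]
contact_force: [-0.4, 1.1, -1.2]
gripper_width: 0.024
gripper_force: 22.0
time_s: 7.05
tcp_pos: [0.5265, -0.0757, 0.0314]
eef_rot: [179.9, -0.0, -97.9]
contact_force: [-0.4, -1.0, 0.1]
gripper_width: 0.024
gripper_force: 22.0
```

```bash
python3 -m pendant '[[0,0,1,0,0,0],[0,0,1.5,0,0,0],[0,0,1.5,0,0,0]]';python3 -m pendant '[[0,0,0.5,0,0,0],[0,0,1,0,0,0],[0,0,1,0,0,0]]'
```

```text
time_s: 7.42
tcp_pos: [0.5265, -0.0758, 0.0298]
eef_rot: [179.9, -0.0, -97.9]
contact_force: [-0.4, 0.1, -1.0]
gripper_width: 0.024
gripper_force: 22.0
time_s: 7.8
tcp_pos: [0.5265, -0.0758, 0.0288]
eef_rot: [179.9, -0.0, -97.9]
contact_force: [0.0, -0.0, -0.3]
gripper_width: 0.024
gripper_force: 22.0
```

```bash
for i in 1 2 3; do python3 -m pendant '[[0,0,0.6,0,0,0],[0,0,1.2,0,0,0],[0,0,1.2,0,0,0]]' | egrep 'tcp_pos|contact'; done
```

```text
tcp_pos: [0.5266, -0.0757, 0.0282]
contact_force: [-1.6, 1.8, 6.0]
tcp_pos: [0.5266, -0.0757, 0.0281]
contact_force: [-6.4, 1.7, 20.2]
tcp_pos: [0.5266, -0.0757, 0.0278]
contact_force: [-10.1, 2.6, 30.9]
```

The bar touched the floor at z≈0.028. I'll ease off the pressure, then release.

```bash
python3 -m pendant '[[0,0,-1.5,0,0,0],[0,0,-2.4,0,0,0],[0,0,-2.4,0,0,0]]' | egrep 'tcp_pos|contact'; python3 -m pendant '[[0,0,0,0,0,0],[0,0,0,0,0,0],[0,0,0,0,0,0],[0,0,0,0,0,0],[0,0,0,0,0,0],[0,0,-15,0,0,0],[0,0,-45,0,0,0],[0,0,-90,0,0,0],[0,0,-140,0,0,0],[0,0,-190,0,0,0],[0,0,-230,0,0,0],[0,0,-240,0,0,0],[0,0,-240,0,0,0]]' 40 3
python3 - <<'E'
from h import *
a=r.capture('wrist')[:,:,::-1];b=r.capture('side')[:,:,::-1]
o=np.zeros((420,800,3),np.uint8);o[:,:560]=a;o[:300,560:]=b[90:390,230:470];cv2.imwrite('pics/w3.png',o)
E
```

```text
tcp_pos: [0.5267, -0.0757, 0.028]
contact_force: [-1.0, 1.3, 6.9]
time_s: 10.92
tcp_pos: [0.527, -0.0757, 0.2687]
eef_rot: [180.0, 0.0, -97.9]
contact_force: [0.9, 0.7, -1.0]
gripper_width: 0.0396
gripper_force: 0.0
```

View pics/w3.png

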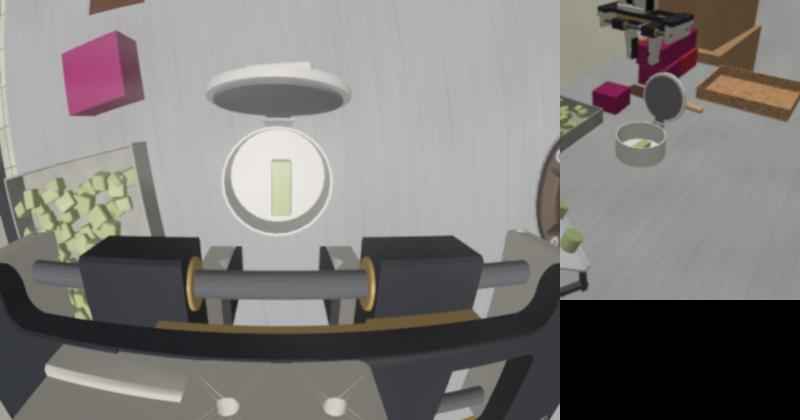

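The bar lies flat in the tin, from (272,160) to (291,215). Next I'll close the fingers, go over and behind the lid, and push it shut.

```bash
python3 -m pendant '[[50,-2,0,0,0,0],[100,-2,0,0,0,0],[154,-2,0,0,0,0],[154,-2,0,0,0,0],[154,-2,0,0,0,0],[154,-2,40,0,0,0],[154,-2,80,0,0,0],[154,-2,95,0,0,0],[154,-2,95,0,0,0]]' 0 20
python3 - <<'E'
from h import *
s=r.get_state()
t=np.array([-.139,-.990]);d=np.array(s['tcp_pos'])[:2]-[.518,-.1545]
X,Z=d@t*1000,(s['tcp_pos'][2]-.055)*1000;print('X,Z',X,Z)
for th in np.arange(1.9,-.01,-.1):
    rho=112
    if th>1.57: x=-rho*np.cos(th)+13*np.sin(th)+9.5; z=rho*np.sin(th)+13*np.cos(th)+19-10*(th>1.6)
    else: x=-rho*np.cos(th)+13*np.sin(th)+9.5; z=rho*np.sin(th)+13*np.cos(th)+19
    print(round(th,1),round(x-X),0,round(Z-z))
E
```

```text
time_s: 12.15
tcp_pos: [0.5076, -0.2279, 0.1722]
eef_rot: [179.8, -0.0, -97.8]
contact_force: [0.2, -0.5, 1.7]
gripper_width: 0.0004
gripper_force: 0.0
X,Z 74.10499389433086 117.23106094529737
1.9 -16 0 6
1.8 -26 0 2
1.7 -37 0 -1
1.6 -48 0 -13
1.5 -60 0 -14
1.4 -71 0 -14
1.3 -82 0 -13
1.2 -93 0 -11
1.1 -104 0 -7
1.0 -114 0 -3
0.9 -124 0 2
0.8 -133 0 9
0.7 -142 0 16
0.6 -150 0 24
0.5 -157 0 33
0.4 -163 0 43
0.3 -168 0 53
0.2 -172 0 63
0.1 -175 0 74
-0.0 -177 0 85
```

```bash
python3 -m pendant '[[-16,0,0,0,0,0],[-26,0,-3,0,0,0],[-37,0,-6,0,0,0],[-48,0,-10,0,0,0],[-60,0,-13,0,0,0],[-71,0,-14,0,0,0],[-82,0,-13,0,0,0],[-93,0,-11,0,0,0],[-104,0,-7,0,0,0],[-114,0,-3,0,0,0],[-124,0,2,0,0,0],[-133,0,9,0,0,0]]'; python3 -m pendant '[[-9,0,7,0,0,0],[-17,0,15,0,0,0],[-24,0,24,0,0,0],[-30,0,34,0,0,0],[-35,0,44,0,0,0],[-39,0,54,0,0,0],[-42,0,65,0,0,0],[-44,0,74,0,0,0],[-44,0,76,0,0,0],[-44,0,77,0,0,0],[-44,0,77,0,0,0]]'
```

```text
time_s: 13.65
tcp_pos: [0.526, -0.0961, 0.1633]
eef_rot: [179.9, -0.0, -97.9]
contact_force: [1.0, -0.6, 1.1]
gripper_width: 0.0004
gripper_force: 0.4
time_s: 15.02
tcp_pos: [0.5316, -0.0532, 0.0871]
eef_rot: [179.9, -0.0, -97.9]
contact_force: [-2.7, 0.7, 3.7]
gripper_width: 0.0005
gripper_force: 1.8
```

```bash
python3 -m pendant '[[0,0,1,0,0,0],[0,0,2,0,0,0],[0,0,2,0,0,0],[0,0,2,0,0,0]]' | egrep 'tcp|contact'; python3 -m pendant '[[0,0,-20,0,0,0],[0,0,-60,0,0,0],[0,0,-110,0,0,0],[-20,0,-150,0,0,0],[-40,0,-160,0,0,0],[-40,0,-160,0,0,0]]'
python3 - <<'E'
from h import *
s=r.get_state();a=r.capture('wrist')[:,:,::-1];b=r.capture('side')[:,:,::-1]
print(s['tcp_pos'],s['eef_rot'])
o=np.zeros((420,800,3),np.uint8);o[:,:560]=a;o[:240,560:]=cv2.resize(b[170:290,260:380],(240,240));cv2.imwrite('pics/w4.png',o)
E
```

```text
tcp_pos: [0.5323, -0.0532, 0.0863]
contact_force: [-4.9, 3.8, 14.9]
time_s: 16.27
tcp_pos: [0.538, -0.0126, 0.2451]
eef_rot: [180.0, 0.0, -97.8]
contact_force: [-0.3, -0.7, -0.1]
gripper_width: 0.0004
gripper_force: 0.0
[ 0.53801247 -0.01255378  0.24514306] [ 1.79960381e+02  3.41049166e-02 -9.78459169e+01]
```

View pics/w4.png

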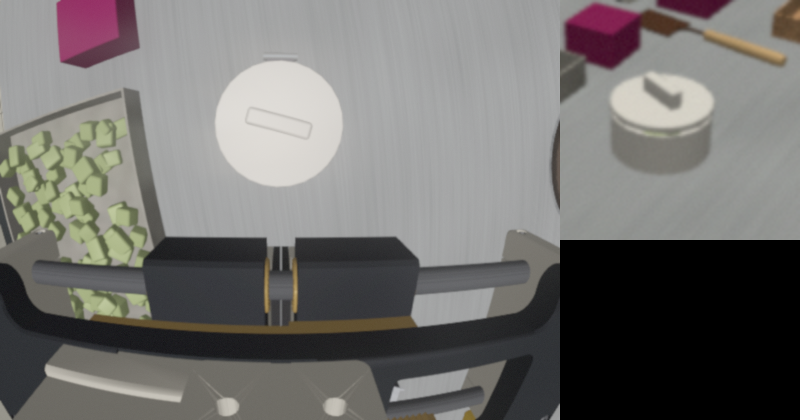

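The lid is down, its disc centred near (279,123). The ridge corners are at about (249,107), (312,125), (308,139) and (246,121).

Run:
```python
from h import *
s=r.get_state();P=np.array(s['tcp_pos'])
C,d=wray([[249,107],[312,125],[308,139],[246,121]],P,s['eef_rot']);X=C+d*((.092-C[2])/d[:,2])[:,None]
c=X.mean(0);e=(X[1]+X[2]-X[0]-X[3])/2;print(c,np.linalg.norm(e),np.degrees(np.arctan2(e[1],e[0])))
```

```text
[ 0.52727402 -0.08737762  0.092     ] 0.05746188700512933 155.79989897509608
```

Run:
```python
from h import *
row([.5275,-.087,.165],down(-24.2))
```

```text
row [74.0, -1.0, 78.6] [0.004, 0.002, -1.286]
```

```bash
python3 -m pendant '[[20,-1,10,0,0,-0.18],[40,-1,20,0,0,-0.36],[60,-1,40,0,0,-0.54],[74,-1,60,0,0,-0.72],[74,-1,78,0,0,-0.9],[74,-1,79,0,0,-1.08],[74,-1,79,0,0,-1.26],[74,-1,79,0,0,-1.286],[74,-1,79,0,0,-1.286]]' 50 20 | egrep 'tcp|rot|width'; python3 -m pendant '[[0,0,20,0,0,0],[0,0,45,0,0,0],[0,0,65,0,0,0],[0,0,73,0,0,0],[0,0,74,0,0,0],[0,0,74,0,0,0]]'; python3 -m pendant '[[0,0,0,0,0,0],[0,0,0,0,0,0],[0,0,0,0,0,0],[0,0,0,0,0,0],[0,0,0,0,0,0],[0,0,0,0,0,0]]' 8 30
```

```text
tcp_pos: [0.5279, -0.0873, 0.165]
eef_rot: [179.9, 0.2, -24.4]
gripper_width: 0.0502
time_s: 18.25
tcp_pos: [0.5286, -0.087, 0.0923]
eef_rot: [180.0, 0.1, -24.3]
contact_force: [0.5, 0.8, 1.3]
gripper_width: 0.0499
gripper_force: 0.0
time_s: 19.0
tcp_pos: [0.5285, -0.0866, 0.0918]
eef_rot: [180.0, 0.1, -24.2]
contact_force: [0.3, 4.9, 1.3]
gripper_width: 0.016
gripper_force: 29.9
```

```bash
python3 -m pendant '[[0,0,0,0,0,0.08],[0,0,0,0,0,0.16],[0,0,0,0,0,0.24],[0,0,0,0,0,0.32],[0,0,0,0,0,0.4],[0,0,0,0,0,0.48],[0,0,0,0,0,0.56],[0,0,0,0,0,0.64],[0,0,0,0,0,0.72],[0,0,0,0,0,0.8],[0,0,0,0,0,0.86],[0,0,0,0,0,0.9],[0,0,0,0,0,0.9],[0,0,0,0,0,0.9]]' - 45; python3 -c "
from plant import r;print(r.get_state()['moment'])"
```

```text
time_s: 20.75
tcp_pos: [0.5294, -0.0859, 0.0919]
eef_rot: [-180.0, 0.1, -75.8]
contact_force: [1.9, 8.5, -0.4]
gripper_width: 0.0157
gripper_force: 44.9
[ 3.40073605 -0.65528185  0.0487521 ]
```

```bash
python3 -m pendant '[[0,0,0,0,0,0.03],[0,0,0,0,0,0.06],[0,0,0,0,0,0.09],[0,0,0,0,0,0.09],[0,0,0,0,0,0.09]]'; python3 -c "
from plant import r;print(r.get_state()['moment'])"
```

```text
time_s: 21.38
tcp_pos: [0.5295, -0.0859, 0.092]
eef_rot: [-180.0, 0.0, -80.8]
contact_force: [2.4, 8.1, 0.6]
gripper_width: 0.0155
gripper_force: 45.7
[ 3.20488355 -0.78752363  0.87078888]
```

The moment has risen to 0.87 N m, which means the cap is at its stop. I'll release, rise and check.

```bash
python3 -m pendant '[[0,0,0,0,0,-0.03],[0,0,0,0,0,-0.03]]'|grep rot; python3 -m pendant '[[0,0,0,0,0,0],[0,0,0,0,0,0],[0,0,0,0,0,0],[0,0,0,0,0,0],[0,0,0,0,0,0],[0,0,-15,0,0,0],[0,0,-45,0,0,0],[0,0,-90,0,0,0],[-40,0,-130,0,0,0],[-80,0,-150,0,0,0],[-80,0,-150,0,0,0]]' 50 20
python3 - <<'E'
from h import *
s=r.get_state();a=r.capture('wrist')[:,:,::-1];b=r.capture('side')[:,:,::-1]
print(s['tcp_pos'],s['eef_rot'])
o=np.zeros((420,800,3),np.uint8);o[:,:560]=a;o[:240,560:]=cv2.resize(b[170:290,260:380],(240,240));o[240:420,560:]=b[240:420,120:360];cv2.imwrite('pics/w5.png',o)
E
```

```text
eef_rot: [-180.0, 0.1, -79.2]
time_s: 23.0
tcp_pos: [0.5142, -0.0065, 0.2451]
eef_rot: [-179.8, 0.1, -79.1]
contact_force: [-0.3, 0.3, -0.5]
gripper_width: 0.0501
gripper_force: 0.0
[ 0.51421814 -0.00649253  0.24506597] [-1.79806725e+02  5.87038544e-02 -7.90731044e+01]
```

View pics/w5.png

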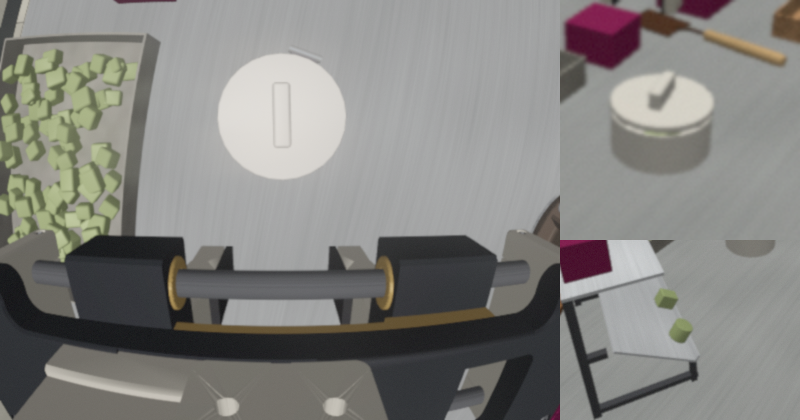

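The ridge now lies at yaw −79°, about 1.2 rad from its zero. The lid face is at its shut height, the two short sweets haven't moved and the arm is clear.

```bash
python3 -c "
from plant import r;print(r.close_job())"
```

```text
the job is handed in; nothing more can be done
None
```

I've handed the job in, but `close_job()` returned no verdict: the bar went into the tin flat, the lid is shut, the cap is turned to its stop, and the two short sweets look undisturbed on the rack.

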